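# Free the tin row: release the ratchet and push the jaw back

### The arm

A 7-joint arm with a two-finger parallel gripper is mounted at the origin on the work surface; the furniture and walls round the work are solid. World frame = base frame: x ahead of the robot, y to its left, z up, the work surface at z = 0. Lengths are in m, angles in degrees, forces in N, time in s.
With the tool pointing down it reaches from about 0.425 to 0.875 m from the base axis. Payload 4.7 kg.
Tool frame: the origin (TCP) lies on the mounting face of the last link; the fingertips stand 182 mm ahead of it and the grasp point (between the pads) lies 164 mm ahead of it; z points along the fingers, y is the line along which they close (so a half turn about z gives the same grasp; the last joint's range is limited). The gripper opens to 87 mm and grips with 3 to 60 N. Pads are 19 mm wide; open, the fingers measure 117 mm over their backs; the gripper's body (75 mm by 190 mm) begins 51 mm behind the grasp point.
Start: joints at [68.36, 18.392, -4.016, 83.108, 1.295, 78.541, -3.26], TCP at [0.248, -0.601, 0.405] pointing down, gripper open.
Joint ranges: [-163.93, 163.93], [-17.29, 119.83], [-79.2, 71.16], [3.27, 140.29], [-89.18, 269.18], [5.43, 117.66], [-154.24, 154.24]. Speed limits (degrees/s): [147.25, 147.25, 180, 180, 180, 180, 180].

### API

Orientations are given as [roll, pitch, yaw] about the fixed x, y, z axes, in that order (R = Rz(yaw) Ry(pitch) Rx(roll)).
In Python, from cell import env gives the robot as it stands.
- The arm moves only by the tool servo_tool, never from a script. Its argument "plan" is a list of rows, each an object with "xyz": the shift along the tool's x, y, z in cm, a list of three; "twist": the turn, a rotation vector about the tool's x, y, z in degrees, a list of three; "jaw": the closure, from 0 (fully open) to 1 (shut). In form: [{"xyz": [x, y, z], "twist": [wx, wy, wz], "jaw": jaw}, ...]. A call has 1 to 10 rows; each row is the pose to reach, as a shift and turn from the pose commanded when the call began, along the tool's axes at that moment; what a row does not reach only later rows make up. A row lasts 1/12 s, in which the tool goes at most 41.7 mm and 7.16 degrees, less where a joint would pass 70% of its speed; a pose out of reach is approached as far as the arm can. A call with a gripper value outside its range is refused whole. The fingers move at their own pace and stop on an object; "newtons" is the grip in N (left out, the last holds). Time passes only in rows, so rows that repeat a pose let the fingers close. It gives the time, the measured TCP pose, the force, the opening and the grip force at its end, in the units of the state.
- env.get_obs(): the state, without advancing time (a new reading comes with each control period).
- env.read_camera(name): name is "scene" or "top" or "wrist"; returns a dict with "img" (400x640x3 uint8, red, green, blue), "camera_matrix" (3x3 intrinsics, pixels), "R" (3x3) and "t" (3): a world point X has camera coordinates R X + t. Camera axes: x right, y down, z forward; pixel columns grow to the right and rows downward; lengths in m; the calibration is good to about 2 mm. A picture is of the moment at which its call begins. There is no depth.
- env.sign_off(): hands the job in; it is judged then, once.
The state is a dict: "time_s": time; "qpos": joint angles; "joint_velocities": joint speeds; "effort": joint torques, N m; "tool_pos": TCP position; "tool_rot": TCP orientation; "force": force on the tool from outside, world axes, zero at the start; "wrist_torque": the same for the moment, N m; "grip_width": finger opening in m; "grasp_force": force on a finger pad.
Only numpy, scipy, OpenCV 4.12 (cv2) and the standard library are available. Lean on these libraries where they do the work, as an engineer would, in place of code of your own. Each camera call takes 0.05 s, during which the arm holds its last target. There are 200 camera calls.

### The job

Open up the tin row stop so that another tin will fit: with the fingertips, press the red release paddle on the sliding jaw down and, keeping it down, push the jaw along its bar away from the tins until it is fully back at the end stop. Then let the paddle spring up again and take the hand away. Do not pick up or knock over anything, and leave the tins and the other things where they stand.

Things in the scene. Friction and masses are not known exactly. Their poses are not given: they have to be found in the camera images.
- row_stop: Fixed row stop: aluminium bar along its y axis, 24 mm wide, 430 mm long, steel saw teeth on top (to z = 29 mm); grey cheek 52 mm high at the +y end (inner face y = +165 mm), dark end stop 31 mm high at the -y end. Origin on the table under the bar, 25 mm to +y of its middle; z up; -x side faces the robot: there two tins stand (x = -51 mm) between cheek and jaw.
- jaw (a joint): Black sliding jaw along the bar, m: grows as it moves to row_stop's -y, away from the tins; starts at 0 to 0.04, 0.130 is fully back at the end stop. The ratchet (8 mm steps) locks it against going back unless the red paddle is held down; then it slides with about 1 N. Its jaw plate facing the tins is 48 mm high.
- release (a joint): Tilt of the red paddle on the jaw, rad: 0 up (ratchet engaged), 0.28 fully pressed; clear of the teeth above 0.17, aim for 0.20 to 0.28. Its hinge lies along row_stop's y, 40 mm to +x of the press ridge, so the ridge goes down 8 mm at 0.20, 11 mm at 0.28. Spring on the ridge: 3 N at first, 7 N fully down; it springs up when let go.
- release_ridge (a point): Middle of the top of the raised ridge on the red paddle, the place to press down; moves with jaw and paddle. The ridge runs 50 mm along row_stop's y axis; the paddle is 56 mm (x) by 52 mm (y); its ridge is 53 mm above the table when up. The space above it is open. Axes as row_stop's when the paddle is up.
- push_face (a point): Point on the +y face (towards paddle and tins) of the jaw's black upright push plate, 70 mm above the table; the plate is 88 mm wide in row_stop's x, its top 87 mm high. A fingertip on the ridge that moves to row_stop's -y meets this face 27.5 mm from the ridge's middle and pushes the jaw along.
- red_tin: Loose red sample tin with a white lid, 68 mm across, 66 mm high; origin under its centre. Leave it. The three tins swap places: two stand in the row, one waits on the table in front.
- black_lid_tin: Loose white sample tin with a black lid, 64 mm across, 58 mm high; origin under its centre. Leave it.
- white_tin: Loose all-white sample tin, 62 mm across, 50 mm high; origin under its centre. Leave it.
- bean_jar: Loose glass jar of beans, black lid, 72 mm across, 110 mm high; origin under its centre. Bystander.
- magenta_cup: Loose magenta cup, 100 mm across, 151 mm high; origin under its centre. Bystander.
- dosing_cup: Loose pale grey dosing cup, 62 mm across, 63 mm high; origin under its centre. Bystander.
- bowl: Loose white cupping bowl, 91 mm across, 59 mm high; origin under its centre. Bystander.
There are look-alikes about, which are no part of the job. What is shaped like the red_tin but purple is not meant.

How it is judged (in metres and radians):
On the way, in this order (a step that is already met when the one before it is completed fails the run):
1. the red release is pressed clear of the teeth while the jaw is still near the tins (value of joint release above 0.17 rad and value of joint jaw below 0.06 m), for 0.05 s.
2. the jaw is pushed fully back (value of joint jaw above 0.124 m), for 0.2 s.
At the end, for the whole second after the job is handed in: The jaw is within 5 mm of its end stop and at rest, the red release has sprung up (below 0.08 rad), and every tin and bystander stands upright within 30 mm of where it was (value of joint jaw above 0.125 m and velocity of joint jaw between -0.005 and 0.005 m/s and value of joint release below 0.08 rad and distance of each of red_tin, black_lid_tin, white_tin, bean_jar, magenta_cup, dosing_cup, bowl from where it was at the start of the episode below 0.03 m and angle between each of red_tin, black_lid_tin, white_tin, bean_jar, magenta_cup, dosing_cup, bowl's own z axis and vertical below 0.15 rad); the robot touches nothing.
It fails at once if a loose thing was picked up or lifted (more than 20 mm) (height (world z) of any of red_tin, black_lid_tin, white_tin, bean_jar, magenta_cup, dosing_cup, bowl above 0.02 m).
It fails at once if a loose thing was displaced by more than 30 mm (distance of any of red_tin, black_lid_tin, white_tin, bean_jar, magenta_cup, dosing_cup, bowl from where it was at the start of the episode above 0.03 m).
It fails at once if a loose thing was knocked over (angle between any of red_tin, black_lid_tin, white_tin, bean_jar, magenta_cup, dosing_cup, bowl's own z axis and vertical above 0.5 rad).
It also fails if it takes over 32 s, if anything falls off the work surface, if the arm or the gripper's body presses on something with over 40 N, if the wrist force passes 120 N, or if a joint passes its speed limit or range.

## Working session

There is one attempt and no reset: what is moved stays moved. The work goes in short steps, Python scripts to look and compute and a tool call to move; the robot and the scene stay as the last step left them, time stands still between calls to the robot, and variables do not carry over. Pictures are saved under pics/ and viewed, at most 10 in all, crops included, and the job is handed in when it is done.

Besides the shell and the picture viewer there is one more tool, called after ">>>" in YAML: its name, and indented under it one key for each argument. servo_tool: Moves the arm, as the interface text tells. Its arguments: {"type":"object","properties":{"plan":{"type":"array","items":{"type":"object","properties":{"xyz":{"type":"array","items":{"type":"number"}},"twist":{"type":"array","items":{"type":"number"}},"jaw":{"type":"number"}}}},"newtons":{"type":"number"}},"required":["plan"]}

```bash
mkdir -p pics
python3 - <<'E'
from cell import env
import cv2,pickle
o=env.get_obs();print({k:o[k] for k in('time_s','tool_pos','tool_rot','force','grip_width')})
for n in('scene','top'):
    c=env.read_camera(n);pickle.dump(c,open(n+'.pkl','wb'));cv2.imwrite(f'pics/{n}0.png',c['img'][:,:,::-1])
    print(n,-c['R'].T@c['t'])
E
```

```text
{'time_s': 0.0, 'tool_pos': array([ 0.24810474, -0.60055271,  0.4036522 ]), 'tool_rot': array([-1.79888903e+02,  6.33136587e-03,  2.24515289e+01]), 'force': array([ 0.67185037, -0.88474094, -0.72902645]), 'grip_width': 0.0867506661805484}
scene [-0.07600542 -1.27895019  0.98053886]
top [ 0.41706934 -0.04090496  1.37663861]
```

View pics/scene0.png

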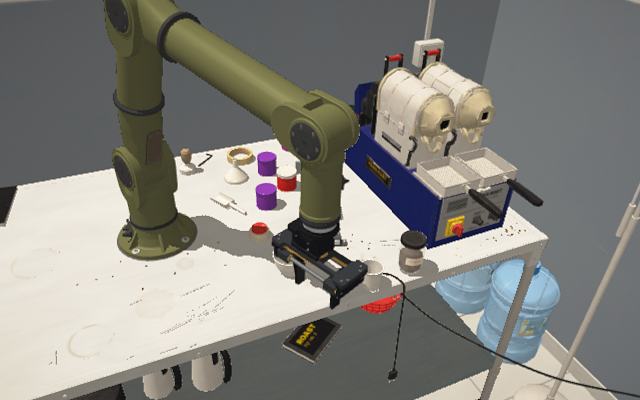

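View pics/top0.png

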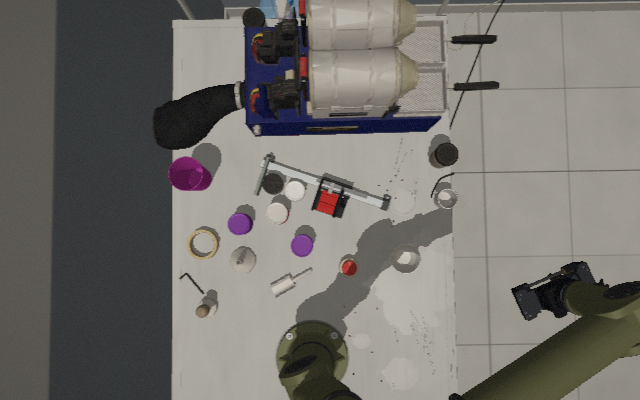

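The top view shows the row stop from its cheek at (265,172) to its end stop at (387,202), with the red paddle at (327,202) on the black jaw. Other red things are the round red item at (348,267), the red grinder parts at (303,65) and the red tin, whose white lid shows at (277,212). The paddle is the only square red thing on the bar, so I choose that one and check it in a crop.

```bash
cat > h.py <<'E'
import numpy as np,cv2
def ray(c,uv,z):
    d=c['R'].T@np.linalg.solve(c['camera_matrix'],[uv[0],uv[1],1.]);o=-c['R'].T@c['t']
    return o+d*(z-o[2])/d[2]
def red(c):
    h=cv2.cvtColor(c['img'],cv2.COLOR_RGB2HSV);return (((h[...,0]<8)|(h[...,0]>174))&(h[...,1]>150)&(h[...,2]>70)).astype(np.uint8)
E
python3 - <<'E'
import pickle;from h import *
c=pickle.load(open('top.pkl','rb'))
n,l,s,ce=cv2.connectedComponentsWithStats(red(c))
for i in range(1,n):
    if s[i,4]>40:print(s[i],ce[i],ray(c,ce[i],.048), cv2.minAreaRect(np.argwhere(l==i)[:,::-1].astype(np.float32)))
for uv in[(265,160),(388,203),(388,196)]:print(uv,ray(c,uv,.03))
cv2.imwrite('pics/crop.png',cv2.resize(c['img'][140:230,240:410,::-1],None,fx=4.7,fy=4.7,interpolation=cv2.INTER_CUBIC))
E
```

```text
[299   0   6  14  75] [301.70666667   5.98666667] [1.10793156 0.01517346 0.048     ] ((301.5, 6.5), (13.0, 5.0), 90.0)
[299  57   8  19 111] [303.35135135  65.73873874] [0.91482301 0.01243358 0.048     ] ((302.5, 66.0), (18.0, 7.0), 90.0)
[251  93   8  17  59] [253.6440678   99.62711864] [0.80902591 0.16979241 0.048     ] ((253.4108123779297, 100.66487884521484), (6.0287604331970215, 16.762895584106445), 17.10272979736328)
[316 190  23  25 357] [327.11204482 202.28571429] [ 0.48303786 -0.05564695  0.048     ] ((327.1499938964844, 202.0499725341797), (17.39252471923828, 20.871030807495117), 18.434947967529297)
[342 261  14  14 149] [348.89261745 267.77181208] [ 0.28051305 -0.11942017  0.048     ] ((348.5, 267.5), (13.0, 13.0), 90.0)
(265, 160) [0.62055085 0.13811643 0.03      ]
(388, 203) [ 0.47878772 -0.24692632  0.03      ]
(388, 196) [ 0.50080093 -0.24743345  0.03      ]
```

View pics/crop.png

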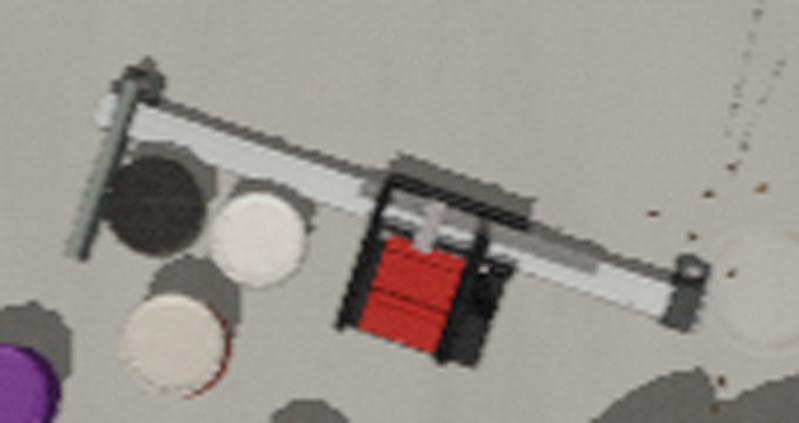

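The crop confirms a square red paddle between the jaw plate on the left and the black push plate on the right. Its ridge line is at about pixel (327,204) in the full picture. The bar runs at about -18.7° yaw. I'll use tool yaw 71.3°, so that tool x lies along row +y.

>>> servo_tool:
  plan:
    - {"xyz": [3.5,-3.5,0],"twist": [0,0,-4],"jaw": 1}
    - {"xyz": [21,-21,0],"twist": [0,0,-24],"jaw": 1}
    - {"xyz": [21,-21,0],"twist": [0,0,-24],"jaw": 1}
    - {"xyz": [21,-21,0],"twist": [0,0,-24],"jaw": 1}
    - {"xyz": [21,-21,0],"twist": [0,0,-24],"jaw": 1}
    - {"xyz": [21,-21,0],"twist": [0,0,-24],"jaw": 1}
    - {"xyz": [21,-21,0],"twist": [0,0,-24],"jaw": 1}
    - {"xyz": [21,-21,0],"twist": [0,0,-24],"jaw": 1}
    - {"xyz": [21,-21,0],"twist": [0,0,-24],"jaw": 1}
    - {"xyz": [21,-21,0],"twist": [0,0,-24],"jaw": 1}
  newtons: 20

```text
time_s: 0.93
tool_pos: [0.3619, -0.3267, 0.4047]
tool_rot: [180.0, 0.1, 46.5]
force: [0.2, -0.9, 0.4]
grip_width: 0.0283
grasp_force: 0.0
```

>>> servo_tool:
  plan:
    - {"xyz": [3.5,-1.3,0],"twist": [0,0,-4],"jaw": 1}
    - {"xyz": [27.5,-10.4,4],"twist": [0,0,-24.8],"jaw": 1}
    - {"xyz": [27.5,-10.4,4],"twist": [0,0,-24.8],"jaw": 1}
    - {"xyz": [27.5,-10.4,4],"twist": [0,0,-24.8],"jaw": 1}
    - {"xyz": [27.5,-10.4,4],"twist": [0,0,-24.8],"jaw": 1}
    - {"xyz": [27.5,-10.4,4],"twist": [0,0,-24.8],"jaw": 1}
    - {"xyz": [27.5,-10.4,4],"twist": [0,0,-24.8],"jaw": 1}
    - {"xyz": [27.5,-10.4,4],"twist": [0,0,-24.8],"jaw": 1}
    - {"xyz": [27.5,-10.4,4],"twist": [0,0,-24.8],"jaw": 1}
    - {"xyz": [27.5,-10.4,4],"twist": [0,0,-24.8],"jaw": 1}

```text
time_s: 1.77
tool_pos: [0.4763, -0.0572, 0.3644]
tool_rot: [-180.0, 0.0, 71.2]
force: [0.2, -0.3, 0.1]
grip_width: 0.0005
grasp_force: 0.0
```

Run:
```python
from cell import env
import cv2,pickle
from h import *
o=env.get_obs();print({k:o[k] for k in('time_s','tool_pos','tool_rot','force','grip_width')})
c=env.read_camera('wrist');pickle.dump(c,open('w.pkl','wb'));cv2.imwrite('pics/w1.png',c['img'][:,:,::-1]);print(-c['R'].T@c['t'])
n,l,s,ce=cv2.connectedComponentsWithStats(red(c))
for i in range(1,n):
    if s[i,4]>300:print(s[i],ce[i],ray(c,ce[i],.05))
```

```text
{'time_s': 1.7667, 'tool_pos': array([ 0.4763146 , -0.05724919,  0.36437504]), 'tool_rot': array([-1.79950292e+02,  2.64589320e-02,  7.11747582e+01]), 'force': array([ 0.23234098, -0.32239343,  0.1453006 ]), 'grip_width': 0.0004832754260195241}
[0.5017177  0.01551622 0.34292884]
[242  25  41  53 429] [269.77389277  60.22610723] [0.47110283 0.07088192 0.05      ]
[ 297  157   65   51 3029] [327.75272367 181.72003962] [ 0.48504234 -0.05360359  0.05      ]
```

View pics/w1.png

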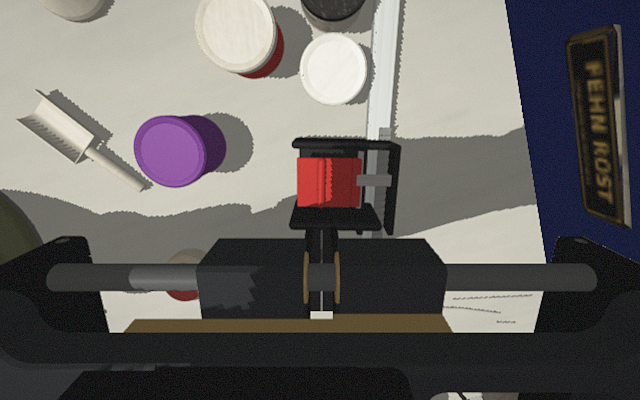

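The wrist view shows the red paddle at columns 297–362 and rows 157–208, with its ridge strip near (322,182). The push plate is just below it, at rows 207–228. Next I'll compute the ridge position and the bar's direction.

Run:
```python
import pickle
from h import *
c=pickle.load(open('w.pkl','rb'));img=c['img']
cv2.imwrite('pics/w2.png',cv2.resize(img[120:240,270:430,::-1],None,fx=5,fy=5,interpolation=cv2.INTER_CUBIC))
r=ray(c,(322,182),.053);print('ridge',r)
for p in[(322,158),(322,207),(297,182),(362,182)]:print(p,ray(c,p,.05))
for z in(.01,.025):
  a,b=ray(c,(375,2),z),ray(c,(367,128),z);print(a,b,np.degrees(np.arctan2(*(a-b)[:2])))
t=pickle.load(open('top.pkl','rb'))
a,b=ray(t,(240+135/4.7,140+118/4.7),.02),ray(t,(240+665/4.7,140+300/4.7),.02);print('top',a,b,np.degrees(np.arctan2(*(a-b)[:2])))
```

```text
ridge [ 0.479648   -0.05130587  0.053     ]
(322, 158) [ 0.48729674 -0.02881898  0.05      ]
(322, 207) [ 0.47081242 -0.077324    0.05      ]
(297, 182) [ 0.45538484 -0.04381174  0.05      ]
(362, 182) [ 0.51786908 -0.06509208  0.05      ]
[0.58407873 0.09399446 0.01      ] [ 0.54265889 -0.01950288  0.01      ] 20.049101622619673
[0.58036798 0.09045865 0.025     ] [ 0.5408143 -0.0179251  0.025    ] 20.04910162261968
top [0.60554693 0.12774443 0.02      ] [ 0.47693175 -0.22781458  0.02      ] 19.88640963607231
```

View pics/w2.png

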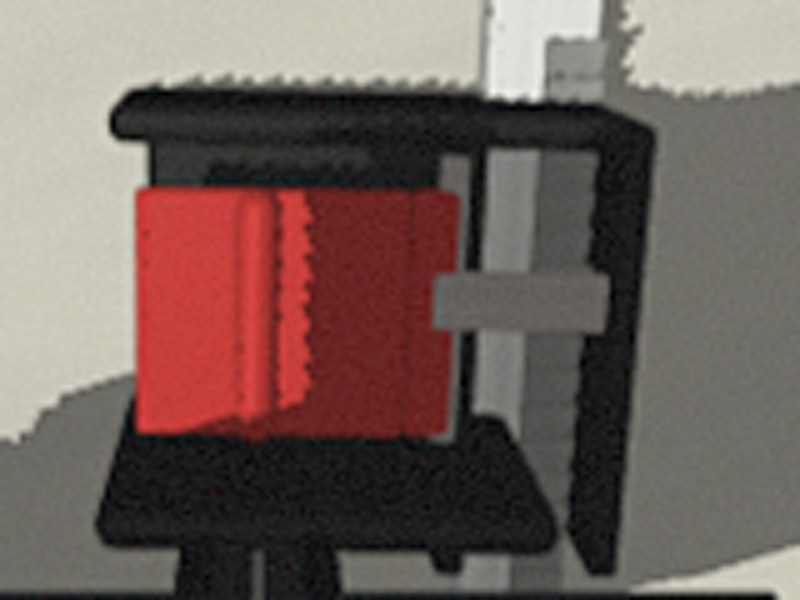

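>>> servo_tool:
  plan:
    - {"xyz": [0.7,-0.45,3],"twist": [0,0,1.2],"jaw": 1}
    - {"xyz": [0.7,-0.45,6],"twist": [0,0,1.2],"jaw": 1}
    - {"xyz": [0.7,-0.45,9],"twist": [0,0,1.2],"jaw": 1}
    - {"xyz": [0.7,-0.45,11],"twist": [0,0,1.2],"jaw": 1}
    - {"xyz": [0.7,-0.45,12.4],"twist": [0,0,1.2],"jaw": 1}
    - {"xyz": [0.7,-0.45,12.4],"twist": [0,0,1.2],"jaw": 1}
    - {"xyz": [0.7,-0.45,12.4],"twist": [0,0,1.2],"jaw": 1}

```text
time_s: 2.4
tool_pos: [0.4738, -0.0496, 0.2404]
tool_rot: [-179.9, 0.0, 69.8]
force: [0.2, 0.1, 0.0]
grip_width: 0.0002
grasp_force: 0.0
```

>>> servo_tool:
  plan:
    - {"xyz": [0,0,0.3],"twist": [0,0,0],"jaw": 1}
    - {"xyz": [0,0,0.6],"twist": [0,0,0],"jaw": 1}
    - {"xyz": [0,0,0.8],"twist": [0,0,0],"jaw": 1}
    - {"xyz": [0,0,0.8],"twist": [0,0,0],"jaw": 1}

```text
time_s: 2.73
tool_pos: [0.4747, -0.0479, 0.2335]
tool_rot: [179.9, 0.0, 70.0]
force: [0.5, -1.2, 2.8]
grip_width: 0.0003
grasp_force: 1.7
```

Contact came at a tip height of about 0.052 m with 3 N, which matches the ridge. I'll press further.

>>> servo_tool:
  plan:
    - {"xyz": [0,0,0.3],"twist": [0,0,0],"jaw": 1}
    - {"xyz": [0,0,0.6],"twist": [0,0,0],"jaw": 1}
    - {"xyz": [0,0,0.85],"twist": [0,0,0],"jaw": 1}
    - {"xyz": [0,0,0.85],"twist": [0,0,0],"jaw": 1}
    - {"xyz": [0,0,0.85],"twist": [0,0,0],"jaw": 1}

```text
time_s: 3.15
tool_pos: [0.4743, -0.0473, 0.2245]
tool_rot: [180.0, 0.0, 70.1]
force: [-2.8, 0.4, 6.3]
grip_width: 0.0003
grasp_force: 3.2
```

The ridge is down about 10.5 mm at 6.3 N, so the release is near 0.26 rad. Now I'll push along tool -x.

>>> servo_tool:
  plan:
    - {"xyz": [-0.8,0,0],"twist": [0,0,0],"jaw": 1}
    - {"xyz": [-1.6,0,0],"twist": [0,0,0],"jaw": 1}
    - {"xyz": [-2.4,0,0],"twist": [0,0,0],"jaw": 1}
    - {"xyz": [-3.2,0,0],"twist": [0,0,0],"jaw": 1}
    - {"xyz": [-4,0,0],"twist": [0,0,0],"jaw": 1}
    - {"xyz": [-4.8,0,0],"twist": [0,0,0],"jaw": 1}
    - {"xyz": [-5.6,0,0],"twist": [0,0,0],"jaw": 1}
    - {"xyz": [-6.4,0,0],"twist": [0,0,0],"jaw": 1}
    - {"xyz": [-7.2,0,0],"twist": [0,0,0],"jaw": 1}
    - {"xyz": [-8,0,0],"twist": [0,0,0],"jaw": 1}

```text
time_s: 3.98
tool_pos: [0.4472, -0.1223, 0.2248]
tool_rot: [180.0, -0.0, 70.1]
force: [-1.4, 2.2, 7.2]
grip_width: 0.0003
grasp_force: 3.2
```

>>> servo_tool:
  plan:
    - {"xyz": [-0.6,0,0],"twist": [0,0,0],"jaw": 1}
    - {"xyz": [-1.2,0,0],"twist": [0,0,0],"jaw": 1}
    - {"xyz": [-1.8,0,0],"twist": [0,0,0],"jaw": 1}
    - {"xyz": [-2.4,0,0],"twist": [0,0,0],"jaw": 1}
    - {"xyz": [-3,0,0],"twist": [0,0,0],"jaw": 1}

```text
time_s: 4.4
tool_pos: [0.4374, -0.1499, 0.2249]
tool_rot: [179.9, -0.1, 70.1]
force: [1.4, 4.4, 6.1]
grip_width: 0.0004
grasp_force: 3.2
```

Run:
```python
from cell import env
import cv2,pickle
c=env.read_camera('top');pickle.dump(c,open('top2.pkl','wb'));cv2.imwrite('pics/t2.png',cv2.resize(c['img'][140:240,240:410,::-1],None,fx=4.7,fy=4.7,interpolation=cv2.INTER_CUBIC))
```

```text
(no output)
```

View pics/t2.png

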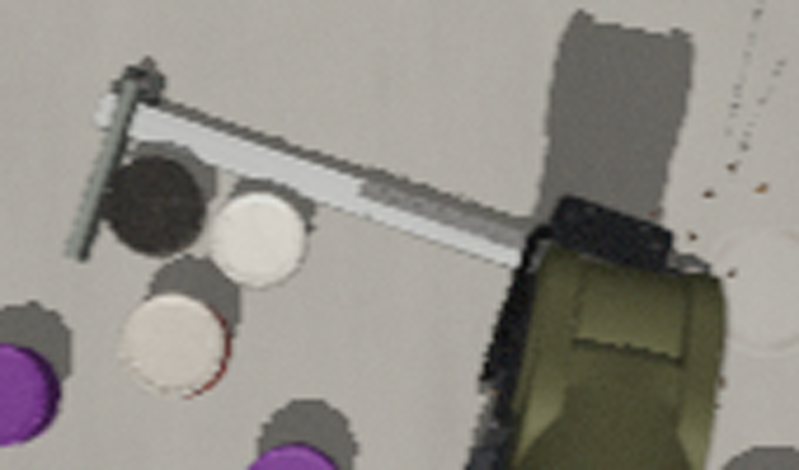

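The top view shows the tins unmoved and the jaw most of the way along, partly hidden by the arm. I'll keep pushing until the force rises.

>>> servo_tool:
  plan:
    - {"xyz": [-0.4,0,0],"twist": [0,0,0],"jaw": 1}
    - {"xyz": [-0.8,0,0],"twist": [0,0,0],"jaw": 1}
    - {"xyz": [-1.2,0,0],"twist": [0,0,0],"jaw": 1}
    - {"xyz": [-1.2,0,0],"twist": [0,0,0],"jaw": 1}

```text
time_s: 4.78
tool_pos: [0.4337, -0.1613, 0.2251]
tool_rot: [179.8, -0.1, 70.1]
force: [0.5, 3.0, 7.2]
grip_width: -0.0
grasp_force: 3.2
```

>>> servo_tool:
  plan:
    - {"xyz": [-0.4,0,0],"twist": [0,0,0],"jaw": 1}
    - {"xyz": [-0.8,0,0],"twist": [0,0,0],"jaw": 1}
    - {"xyz": [-1.2,0,0],"twist": [0,0,0],"jaw": 1}
    - {"xyz": [-1.2,0,0],"twist": [0,0,0],"jaw": 1}

```text
time_s: 5.12
tool_pos: [0.4321, -0.1661, 0.2252]
tool_rot: [179.8, -0.7, 70.3]
force: [8.2, 21.2, 8.1]
grip_width: 0.0003
grasp_force: 15.7
```

The push force rose to 23 N at a jaw travel of about 108 mm, so the jaw is on the end stop. I'll hold, ease the push slightly so the jaw isn't dragged back, then lift straight up.

>>> servo_tool:
  plan:
    - {"xyz": [0,0,0],"twist": [0,0,0],"jaw": 1}
    - {"xyz": [0,0,0],"twist": [0,0,0],"jaw": 1}
    - {"xyz": [0,0,0],"twist": [0,0,0],"jaw": 1}
    - {"xyz": [0.3,0,0],"twist": [0,0,0],"jaw": 1}
    - {"xyz": [0.3,0,0],"twist": [0,0,0],"jaw": 1}
    - {"xyz": [0.3,0,-0.5],"twist": [0,0,0],"jaw": 1}
    - {"xyz": [0.3,0,-1.0],"twist": [0,0,0],"jaw": 1}
    - {"xyz": [0.3,0,-1.5],"twist": [0,0,0],"jaw": 1}
    - {"xyz": [0.3,0,-2.0],"twist": [0,0,0],"jaw": 1}
    - {"xyz": [0.3,0,-2.0],"twist": [0,0,0],"jaw": 1}

```text
time_s: 5.95
tool_pos: [0.4305, -0.1651, 0.243]
tool_rot: [-179.9, -0.5, 70.3]
force: [3.7, 15.6, -1.4]
grip_width: 0.0006
grasp_force: 7.5
```

>>> servo_tool:
  plan:
    - {"xyz": [0.8,0,-1],"twist": [0,0,0],"jaw": 1}
    - {"xyz": [1,0,-3],"twist": [0,0,0],"jaw": 1}
    - {"xyz": [1,0,-6],"twist": [0,0,0],"jaw": 1}
    - {"xyz": [1,0,-9],"twist": [0,0,0],"jaw": 1}
    - {"xyz": [3,0,-12],"twist": [0,0,0],"jaw": 1}
    - {"xyz": [6,0,-14],"twist": [0,0,0],"jaw": 1}
    - {"xyz": [9,0,-14],"twist": [0,0,0],"jaw": 1}
    - {"xyz": [10,0,-14],"twist": [0,0,0],"jaw": 1}
    - {"xyz": [10,0,-14],"twist": [0,0,0],"jaw": 1}
    - {"xyz": [10,0,-14],"twist": [0,0,0],"jaw": 1}

```text
time_s: 6.78
tool_pos: [0.4633, -0.0769, 0.3837]
tool_rot: [-180.0, 0.1, 70.1]
force: [-0.4, 0.5, -0.2]
grip_width: 0.0001
grasp_force: 0.0
```

Run:
```python
from cell import env
import cv2,pickle
from h import *
a=pickle.load(open('top.pkl','rb'))
c=env.read_camera('wrist')
t=env.read_camera('top')['img']
cv2.imwrite('pics/f.png',np.vstack([c['img'],cv2.resize(t[140:230,240:410],(640,339))])[:599,:,::-1][:, :])
for p in [(0)]:
    n,l,s,ce=cv2.connectedComponentsWithStats(red(c))
    for i in range(1,n):
        if s[i,4]>300:print(s[i],ce[i],ray(c,ce[i],.05))
o=env.get_obs();print(o['force'],o['tool_pos'],o['time_s'])
```

```text
[240  10  47  49 496] [271.01008065  43.41733871] [0.46523277 0.06797577 0.05      ]
[305 224  56  14 413] [341.46489104 229.69975787] [ 0.46674133 -0.1362502   0.05      ]
[175 242  36  21 408] [192.32843137 251.50245098] [ 0.29497367 -0.10322299  0.05      ]
[-0.16804409 -1.09603716  0.48257496] [ 0.4629682  -0.07827754  0.38343321] 6.8833
```

View pics/f.png

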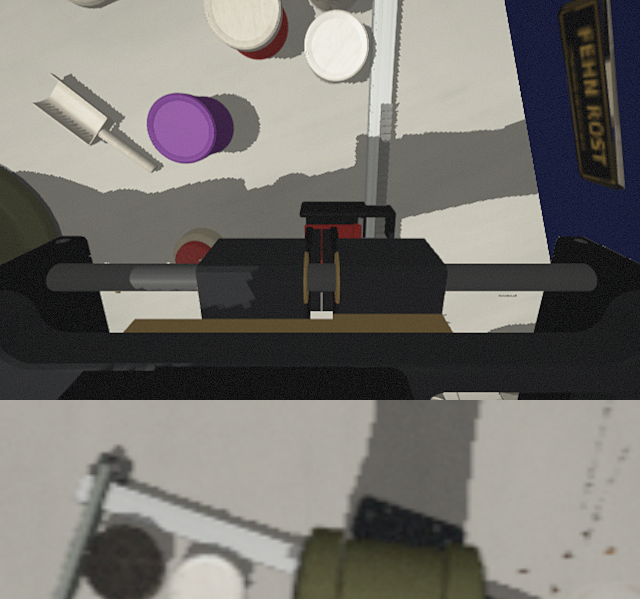

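The wrist view shows the paddle far along the bar, at (341,230). I'll move the hand clear so the top camera can confirm the jaw's position.

>>> servo_tool:
  plan:
    - {"xyz": [3,0,0],"twist": [0,0,0],"jaw": 1}
    - {"xyz": [6,0,0],"twist": [0,0,0],"jaw": 1}
    - {"xyz": [9,0,0],"twist": [0,0,0],"jaw": 1}
    - {"xyz": [12,0,0],"twist": [0,0,0],"jaw": 1}
    - {"xyz": [15,0,0],"twist": [0,0,0],"jaw": 1}
    - {"xyz": [15,0,0],"twist": [0,0,0],"jaw": 1}
    - {"xyz": [15,0,0],"twist": [0,0,0],"jaw": 1}

```text
time_s: 7.47
tool_pos: [0.5149, 0.0645, 0.3835]
tool_rot: [-179.9, 0.0, 70.1]
force: [0.0, -0.8, 0.7]
grip_width: 0.0005
grasp_force: 0.0
```

Run:
```python
from cell import env
import pickle
from h import *
c=env.read_camera('top');cv2.imwrite('pics/g.png',cv2.resize(c['img'][140:280,160:470,::-1],None,fx=2.5,fy=2.5,interpolation=cv2.INTER_CUBIC))
n,l,s,ce=cv2.connectedComponentsWithStats(red(c))
for i in range(1,n):
    if s[i,4]>100:print(s[i],ray(c,ce[i],.048))
```

```text
[299  57   8  19 111] [0.91450567 0.01246604 0.048     ]
[348 201  23  25 358] [ 0.4477432  -0.15372283  0.048     ]
[343 261  13  14 146] [ 0.28019071 -0.11955485  0.048     ]
```

View pics/g.png

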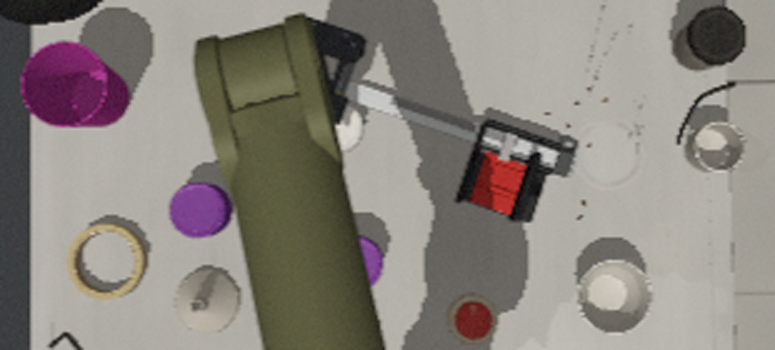

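Run:
```python
from cell import env
from h import *
c=env.read_camera('top');cv2.imwrite('pics/k.png',cv2.resize(c['img'][180:235,330:400,::-1],None,fx=10,fy=10,interpolation=cv2.INTER_CUBIC))
```

```text
(no output)
```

View pics/k.png

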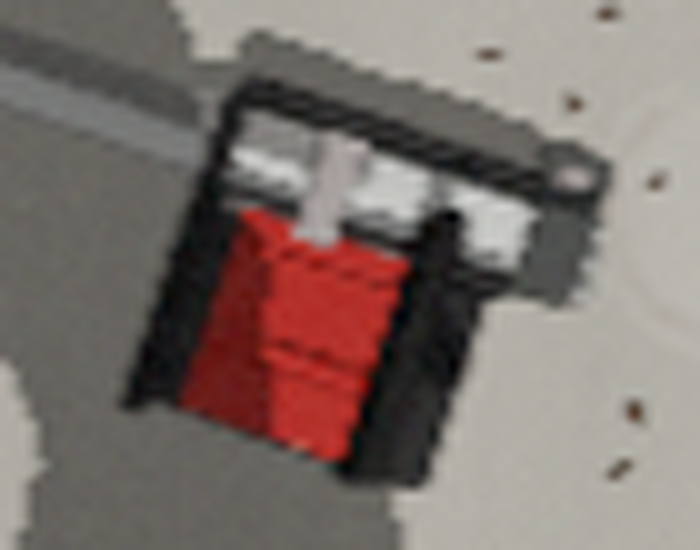

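The crop shows the jaw's rear rails reaching the dark end stop at (550,190). The paddle looks the same as at the start, so it has sprung up. Handing in.

```bash
python3 -c "
from cell import env
print(env.sign_off())"
```

```text
the job is handed in; nothing more can be done
None
```

I pressed the release, pushed the jaw back against its end stop, let the paddle spring up, took the hand clear and handed the job in; the sign-off returned no verdict. I saw no tin or bystander moved, though the arm hid some of them in the last view.

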